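# Touch-test a repaired tablet screen with the spring-tipped stylus

## Task

Touch-test the repaired tablet on the tilting stand: take the spring-tipped test stylus out of the tool rack without disturbing the other rack tools, the bottle or the tweezers, and press its rubber tip gently onto the screen inside the ring, at the cross in its middle, with the stylus square to the glass and the tip pushed about half-way in against its spring. Touch the tablet with nothing but the rubber tip, never push hard on the glass, and finish while holding the stylus still there in the gripper.

Things in the scene. Friction and masses are not known exactly. Their poses are not given: they have to be found in the camera images.
- stylus_grip (a point): Grip point of the test stylus, on the axis of its round aluminium barrel (16 mm diameter), 45 mm above the underside of its black collar (22 mm wide, 6 mm high), 41 mm below its top, 85 mm above the free rubber tip's end. z: along the stylus, away from the tip. It stands upright in the rack, collar on the rack's top, 40 mm down in its socket, the tallest tool; about 70 g.
- nib_tip (a point): The very end of the stylus's round rubber tip (8 mm in diameter, domed), at the lower end of the stylus, on its axis. z axis as the stylus.
- nib (a joint): How far the rubber tip is pushed into the stylus: 0 m free, 0.010 m fully in (hard stop). The spring needs 0.4 N to start and rises by 0.4 N per mm: about 2.4 N half-way in, 4.4 N fully in.
- ring (a point): Middle of the black ring (25 mm outside, 20 mm inside diameter) with a small cross in it, drawn on the tablet's lit screen: the only ring, anywhere in the middle part (other marks: a thin grid, four small corner squares). The point lies on the glass; z stands square to the glass, out of it; x runs up the slope, y along the screen's long side.
- stand: Fixed base plate of the folding aluminium stand, 200 mm (x) by 190 mm (y), 8 mm thick; origin at the centre of its underside; the hinge lies along y, 98 mm from the origin towards -x and 22 mm up.
- tablet: The tablet with the stand's tilting plate under it: tablet 172 mm (x, up the slope) by 244 mm (y) by 8 mm, black frame, lit pale screen 148 x 216 mm. Origin on the plate's hinge line; the tablet's glass is centred 92 mm along x and 15.5 mm along z from it. Tilted 9 to 24 degrees; the stiff hinge does not give under light pushes.
- rack: Fixed white tool rack, a block 56 mm (x) by 176 mm (y) by 55 mm high, with three sockets in its top in a row along y, 58 mm apart, the middle one at the centre; each 14 mm in diameter and 48 mm deep. Origin at the centre of its underside.
- driver_mid (a point): Small screwdriver standing in another socket of the rack: fat waisted black handle 25 mm across at the widest with a steel swivel cap, 64 mm above the rack's top. Point half-way up its handle. Leave it.
- scraper_mid (a point): Flat scraper standing in another socket of the rack: flat grey handle 10 x 28 mm, 54 mm above the rack's top. Point half-way up its handle. Leave it.
- spirit: Closed white cleaner bottle, 48 mm in diameter, 100 mm high, standing between and beyond the stand and the rack; origin at the centre of its underside. Leave it.
- tweezers: Steel tweezers lying on the desk between the stand and the rack, 140 mm long (x), 9 mm wide, 4 mm high; origin in the underside, 13 mm from the middle. Leave it.

How it is judged:
On the way:
1. the stylus is drawn up out of its socket, clear of the rack, in the gripper (height (world z) of nib_tip above 0.058 m and contact force between stylus and rack below 0.05 N and contact force between the fingers and stylus above 1 N), for 0.1 s.
At the end, for the whole second after the job is handed in: Held still in the gripper, off the rack: rubber tip on the glass within 6 mm of the ring's middle, stylus within 8 degrees of square to the glass, tip pushed in 2 to 8.5 mm (about 1.2 to 3.8 N); the other rack tools stand where they were (20 mm) (distance between nib_tip and ring below 0.0065 m and angle between the z axis of stylus_grip and the z axis of ring, either way round below 0.14 rad and z of stylus_grip in the frame of ring above 0.06 m and value of joint nib between 0.002 and 0.0085 m and contact force between stylus and tablet between 0.6 and 5 N and contact force between the fingers and stylus above 2 N and contact force between stylus and rack below 0.05 N and linear speed of stylus below 0.01 m/s and distance of each of driver_mid, scraper_mid from where it was at the start of the episode below 0.02 m); the arm keeps its last pose, push and grip.
It fails at once if the glass is pushed with more than 10 N (contact force between stylus and tablet above 10 N).
It fails at once if the robot itself touches the tablet (contact force between any of the fingers, the arm and tablet above 0.3 N).
It fails at once if the stand's tilt is pushed out of place (distance of ring from where it was at the start of the episode above 0.006 m).
It fails at once if another rack tool, the bottle or the tweezers are disturbed (distance of any of driver_mid, scraper_mid, spirit, tweezers from where it was at the start of the episode above 0.02 m).
It also fails if it takes over 42 s, if anything falls off the work surface, if the arm or the gripper's body presses on something with over 40 N, if the wrist force passes 120 N, or if a joint passes its speed limit or range.

## Robot

A 7-joint arm with a two-finger parallel gripper is mounted at the origin on the work surface. World frame = base frame: x ahead of the robot, y to its left, z up, the work surface at z = 0. Lengths are in m, angles in rad, forces in N, time in s.
With the tool pointing down it reaches from about 0.4 to 0.9 m from the base axis. Payload 5.5 kg.
Tool frame: the origin (TCP) lies between the finger pads; the fingertips stand 14 mm ahead of it and the grasp point (between the pads) lies 5 mm behind it; z points along the fingers, y is the line along which they close (so a half turn about z gives the same grasp; the last joint's range is limited). The gripper opens to 85 mm and grips with 20 to 120 N. Pads are 22 mm wide; open, the fingers measure 114 mm over their backs; the gripper's body (76 mm by 85 mm) begins 54 mm behind the grasp point. The pads swing forward as they close: fully open they stand 13 mm farther back than shut.
Start: joints at [-0.943, 0.501, -0.427, 1.55, 0.221, 1.138, -0.21], TCP at [0.232, 0.607, 0.245] pointing down, gripper open.
Joint ranges: [-2.88, 2.88], [-0.31, 2.03], [-1.54, 1.56], [0.2, 2.42], [-1.41, 4.55], [0.19, 2.02], [-2.57, 2.57]. Speed limits (rad/s): [2.57, 2.57, 3.14, 3.14, 3.14, 3.14, 3.14].

## Interface

Orientations are given as a rotation vector (axis times angle).
In Python, from station import ctrl, fingers, get_image, job gives the robot as it stands. Calls block until the motion is done:
- ctrl.move_ptp(position, orientation): joint-space move of the TCP to a pose.
- ctrl.servo_line(position, rotation=None, vel=0.15): straight line of the TCP; rotation=None keeps the orientation; vel is the mean speed in m/s.
- ctrl.move_joints(angles): joint-space move.
- fingers.command_gripper(opening): finger opening in m; the grip force is fixed at half the most; returns when the fingers have stopped.
- ctrl.dwell(seconds).
- ctrl.ik(position, orientation): joint angles nearest the present ones, or None.
- ctrl.sense(): the state.
- get_image(name): name is "side" or "top"; returns a dict with "frame" (384x512x3 uint8, red, green, blue), "mtx" (3x3 intrinsics, pixels), "distortion" ([k1, k2, p1, p2, k3] as OpenCV has them; the pictures are not rectified), "rvec" (rotation vector, rad) and "tvec" (3), from world to camera coordinates, as OpenCV has them. Camera axes: x right, y down, z forward; pixel columns grow to the right and rows downward; lengths in m; the calibration is good to about 2 mm. A picture is of the moment at which its call begins. There is no depth.
A pose or a line that the arm cannot do raises ctrl.IKError and nothing moves.
- job.sign_off(): hands the job in; it is judged then, once.
The state is a dict: "time": time; "qpos": joint angles; "qd": joint speeds; "joint_efforts": joint torques, N m; "tcp_pos": TCP position; "tcp_rot": TCP orientation; "force": force on the tool from outside, world axes, zero at the start; "torque": the same for the moment, N m; "finger_gap": finger opening in m; "finger_force": force on a finger pad.
Only numpy, scipy, OpenCV 4.12 (cv2) and the standard library are available. Lean on these libraries where they do the work, as an engineer would, in place of code of your own. Each camera call takes 0.05 s, during which the arm holds its last target. There are 200 camera calls.

## Working session

There is one attempt and no reset: what is moved stays moved. The work goes in short steps, each a Python script; the robot and the scene stay as the last script left them, time stands still between calls to the robot, and variables do not carry over. Pictures are saved under pics/ and viewed, at most 10 in all, crops included, and the job is handed in when it is done.

```bash
ls; mkdir -p pics; python3 - <<'E'
from station import ctrl, get_image
import cv2,pickle
d={}
for n in("side","top"):
    d[n]=get_image(n); cv2.imwrite(f"pics/{n}0.png",cv2.resize(d[n]["frame"][:,:,::-1],(800,600),interpolation=cv2.INTER_CUBIC))
    R=cv2.Rodrigues(d[n]["rvec"])[0]; print(n,-R.T@d[n]["tvec"],R[2])
pickle.dump(d,open("d0.pkl","wb"))
s=ctrl.sense();print(s["time"],s["tcp_rot"],s["force"],s["finger_gap"])
E
```

```text
pics
side [0.37254589 0.4425487  0.589836  ] [ 0.25797095 -0.64625639 -0.71819473]
top [0.38905281 0.00544395 1.01791934] [ 0.16426053 -0.02259586 -0.98615815]
0.1 [-5.69743242e-01 -3.08912225e+00  2.67434164e-03] [ 0.54025315 -0.06705985  0.25274477] 0.08528728283000875
```

View pics/side0.png

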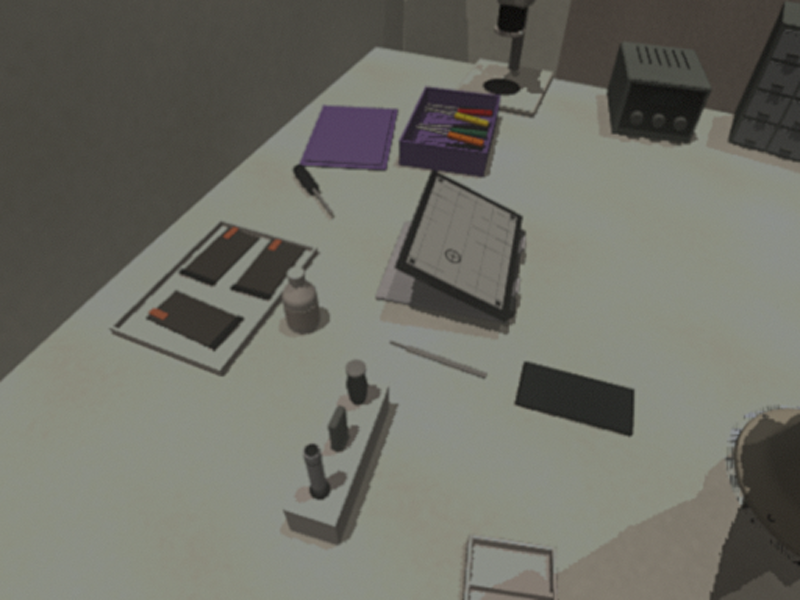

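View pics/top0.png

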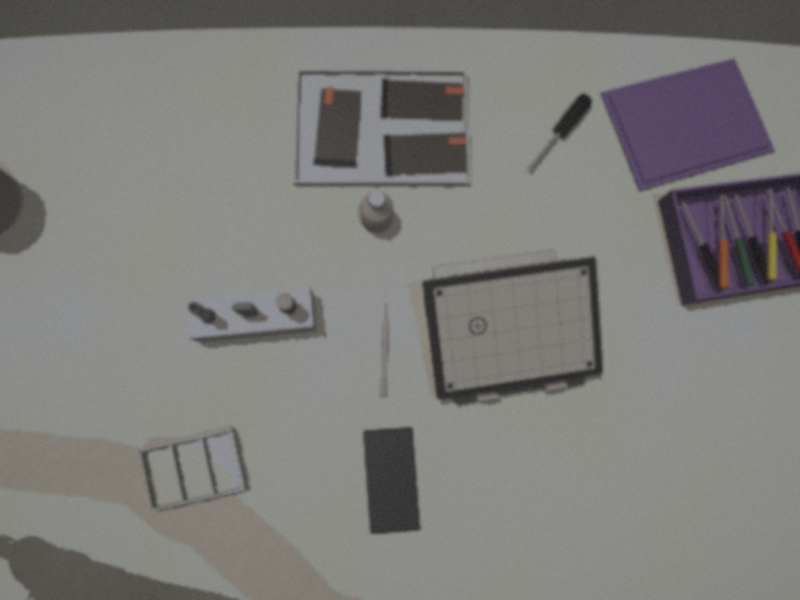

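The side view shows the stylus, the round barrel with a collar, at about (316,470) in the 800-pixel picture, and the ring at (453,257). In the top view the stylus is at about (202,313) and the ring at (478,326). Next I make enlarged crops to get exact pixels.

```bash
python3 - <<'E'
import cv2,pickle,numpy as np
d=pickle.load(open("d0.pkl","rb"))
def crop(n,x,y,w,h,k):
    c=d[n]["frame"][y:y+h,x:x+w,::-1]
    c=cv2.resize(c,None,fx=k,fy=k,interpolation=cv2.INTER_CUBIC); c=np.clip(c.astype(float)*1.6,0,255).astype(np.uint8)
    for i in range(0,w,10): cv2.line(c,(i*k,0),(i*k,6 if i%50 else 14),(0,0,255),1)
    for i in range(0,h,10): cv2.line(c,(0,i*k),(6 if i%50 else 14,i*k),(0,0,255),1)
    return c
a=crop("top",265,160,130,100,3); b=crop("side",250,105,100,100,4)[:, :400]
M=np.zeros((600,800,3),np.uint8); M[:300,:390]=a; M[:400,400:800]=b
t=crop("top",110,170,100,70,4)[:,:390]; M[310:590,:390]=t
cv2.imwrite("pics/m1.png",M)
s=crop("side",180,220,100,130,6)[:600]; cv2.imwrite("pics/m2.png",crop("side",175,220,90,130,6)[:600] if 0 else crop("side",170,225,130,100,6))
E
```

```text
(no output)
```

View pics/m1.png

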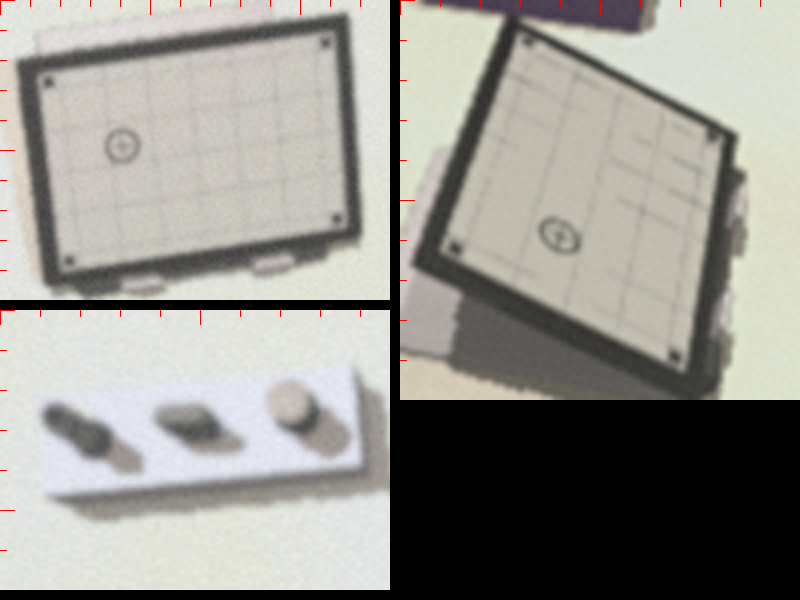

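View pics/m2.png

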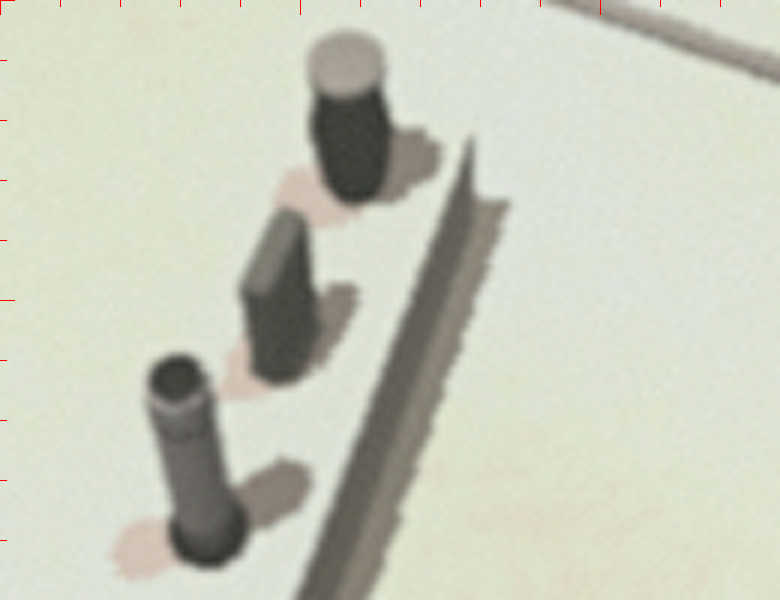

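The mosaic shows four corner squares and the ring in both views, with the hinge at the bottom edge of the top view, so up-slope is roughly +x. The side crop shows the stylus cap centre at about (199.5,288) full-res, its collar at about (204.5,314), and the scraper as its neighbour.

```bash
cat > h.py <<'E'
import numpy as np,cv2,pickle
def und(c,p): return cv2.undistortPoints(np.array(p,float).reshape(-1,1,2),c["mtx"],c["distortion"]).reshape(-1,2)
def ray(c,p):
    R=cv2.Rodrigues(c["rvec"])[0]; n=und(c,p); v=np.c_[n,np.ones(len(n))]@R
    return -R.T@c["tvec"],v
def onz(c,p,z):
    o,v=ray(c,p); return o+v*((z-o[2])/v[:,2])[:,None]
def P(c): return np.c_[cv2.Rodrigues(c["rvec"])[0],c["tvec"]]
def tri(a,b,pa,pb):
    X=cv2.triangulatePoints(P(a),P(b),und(a,pa).T,und(b,pb).T); return (X[:3]/X[3]).T
def proj(c,X): return cv2.projectPoints(np.array(X,float),c["rvec"],c["tvec"],c["mtx"],c["distortion"])[0].reshape(-1,2)
def refine(c,p,r):
    g=c["frame"].astype(float).mean(2); x,y=p
    for _ in range(4):
        Y,X=np.mgrid[round(y)-r:round(y)+r+1,round(x)-r:round(x)+r+1]; w=g[Y,X]
        m=(X-x)**2+(Y-y)**2<=(r+.5)**2; w=np.clip(np.percentile(w,70)-w-8,0,None)*m; x,y=(X*w).sum()/w.sum(),(Y*w).sum()/w.sum()
    return [x,y]
E
python3 - <<'E'
from h import *
np.set_printoptions(precision=4,suppress=True)
d=pickle.load(open("d0.pkl","rb"));t,s=d["top"],d["side"]
# UL(+x+y),UR(+x-y),LR,LL, ring
pt=[(281,187.3),(373.7,174.3),(377.3,232.7),(288,247),(305.8,208.7)]
ps=[(263.75,166.75),(282,115.5),(328,138.5),(318.75,194),(289.75,164)]
f=lambda p,k,o:p
pt=[refine(t,p,2) for p in pt[:4]]+[refine(t,pt[4],7)]
ps=[refine(s,p,2) for p in ps[:4]]+[refine(s,ps[4],7)]
print(np.array(pt),np.array(ps))
X=tri(t,s,pt,ps); print(X)
print("reproj",np.abs(proj(t,X)-pt).max(1),np.abs(proj(s,X)-ps).max(1))
c=X.mean(0); n=np.linalg.svd(X-c)[2][2]; n*=np.sign(n[2]); print("n",n,"tilt",np.degrees(np.arccos(n[2])),"res",(X-c)@n)
print("sides",[np.linalg.norm(X[i]-X[(i+1)%4]) for i in range(4)],"long dir",X[0]-X[1],"diag",np.linalg.norm(X[0]-X[2]),np.linalg.norm(X[1]-X[3]))
for nm,cc,a,b in(("side",s,(199.2,287.8),(204.2,313.3)),("top",t,(123.9,195.9),(133.4,201.6))):
    print(nm,onz(cc,[a],.141),onz(cc,[b],.061))
# driver cap top z .119, scraper top .109
print("driver",onz(s,[(227.3,235.2)],.119),onz(t,[(182.4,194.2)],.119),"scr",onz(s,[(215.3,266)],.109),onz(t,[(155.5,197)],.109))
E
```

```text
[[280.712  186.9484]
 [373.2218 173.6365]
 [376.8926 232.5909]
 [287.6272 246.6532]
 [305.3438 208.3606]] [[263.0795 167.1725]
 [282.7472 113.2842]
 [328.1758 136.8808]
 [318.0546 194.1694]
 [289.5866 163.7066]]
[[ 0.5606 -0.0772  0.0952]
 [ 0.587  -0.2755  0.1039]
 [ 0.4658 -0.2922  0.0554]
 [ 0.4374 -0.0949  0.0456]
 [ 0.5175 -0.1312  0.0764]]
reproj [0.5653 0.1531 0.5545 0.6043 0.6113] [0.554  0.1284 0.461  0.5832 0.572 ]
n [-0.371  -0.007   0.9286] tilt 21.77896229374103 res [ 0.0004  0.0001  0.0001  0.0002 -0.0007]
sides [np.float64(0.20026039983664742), np.float64(0.13160991083796988), np.float64(0.19953002763718075), np.float64(0.13396270753021594)] long dir [-0.0264  0.1983 -0.0087] diag 0.23832597608807424 0.24161576685608535
side [[0.5338 0.2451 0.141 ]] [[0.5336 0.2464 0.061 ]]
top [[0.5332 0.2416 0.141 ]] [[0.5337 0.2415 0.061 ]]
driver [[0.5453 0.1307 0.119 ]] [[0.5401 0.1264 0.119 ]] scr [[0.5402 0.1869 0.109 ]] [[0.536  0.1837 0.109 ]]
```

```bash
python3 - <<'E'
from h import *
from station import ctrl
from scipy.spatial.transform import Rotation as Ro
np.set_printoptions(precision=4,suppress=True)
d=pickle.load(open("d0.pkl","rb"));t,s=d["top"],d["side"]
pt=[[280.71,186.95],[373.22,173.64],[376.89,232.59],[287.63,246.65],[305.34,208.36]]
ps=[[263.08,167.17],[281.6,115.1],[328,137.9],[318.05,194.17],[289.59,163.71]]
X=tri(t,s,pt,ps); print(X)
print("reproj",proj(t,X)-pt,proj(s,X)-ps)
c=X.mean(0); n=np.linalg.svd(X-c)[2][2]; n*=np.sign(n[2]); print("n",n,"tilt",np.degrees(np.arccos(n[2])),"res",(X-c)@n)
print("sides",[np.linalg.norm(X[i]-X[(i+1)%4]) for i in range(4)],"centre",X[:4].mean(0))
for th in(18,20,22,24):
    r=np.radians(th); print(th,.022+.092*np.sin(r)+.0155*np.cos(r))
q0=ctrl.sense()["qpos"]
yaw=np.arctan2(.0045,-.058)+np.pi/2 # row direction
for k in(0,1):
    a=np.arctan2(.058*(-1)**k,.0045*(-1)**k)  # angle of tool x along row
    x=np.array([np.cos(a),np.sin(a)*-1 if 0 else np.sin(a),0]);x=np.array([.0045,-.058,0])/np.hypot(.0045,.058)*(-1)**k
    z=np.array([0,0,-1.]);R=np.c_[x,np.cross(z,x),z]; rv=Ro.from_matrix(R).as_rotvec()
    q=ctrl.ik([.5335,.2435,.095],rv); print(k,rv,q)
    zz=-n; yy=np.array([0,0,0.]);xx=np.array([.13,-.99,0])*(-1)**k; xx-=xx@zz*zz; xx/=np.linalg.norm(xx)
    R2=Ro.from_matrix(np.c_[xx,np.cross(zz,xx),zz]).as_rotvec(); print(R2,ctrl.ik(X[4]+n*.08,R2))
E
```

```text
[[ 0.5606 -0.0772  0.0952]
 [ 0.5895 -0.2777  0.0963]
 [ 0.466  -0.2935  0.0513]
 [ 0.4374 -0.095   0.0456]
 [ 0.5175 -0.1312  0.0764]]
reproj [[-0.1157 -0.566 ]
 [-0.1017 -0.5246]
 [-0.0434 -0.5001]
 [-0.0514 -0.605 ]
 [-0.0937 -0.6085]] [[0.5546 0.1451]
 [0.4401 0.1158]
 [0.4157 0.1131]
 [0.5838 0.1566]
 [0.5694 0.1508]]
n [-0.3541 -0.0358  0.9345] tilt 20.851249957122832 res [ 0.0009 -0.0011  0.001  -0.0012  0.0005]
sides [np.float64(0.20260645923197357), np.float64(0.13235239668356233), np.float64(0.20065854455622165), np.float64(0.13396178003229295)] centre [ 0.5134 -0.1858  0.0721]
18 0.06517093948507004
20 0.0680310888081431
22 0.07083515634004911
24 0.07357972575643393
0 [ 2.3058 -2.1338  0.    ] [ 0.0388  0.6467 -0.6833  1.8189  0.5237  0.8646  2.3231]
[-2.1432  1.8839 -0.3575] [-0.6595  0.3931  1.1409  2.2933 -1.0729  0.6057 -1.73  ]
1 [2.1338 2.3058 0.    ] [-0.3836  0.5439 -0.1166  1.8339  0.0867  0.7687 -0.4685]
[1.8939 2.1546 0.3865] [-0.1376  0.2181  0.497   2.2815 -0.6732  0.4133  1.0483]
```

```bash
python3 - <<'E'
from h import *
from station import ctrl,fingers,get_image
G=[2.1338,2.3058,0]
ctrl.move_ptp([.5335,.2435,.22],G); 
d={n:get_image(n) for n in("side","top")}; pickle.dump(d,open("d1.pkl","wb"))
ctrl.servo_line([.5335,.2435,.095],vel=.12)
e=get_image("side"); 
fingers.command_gripper(0.0); s=ctrl.sense(); print(s["time"],s["finger_gap"],s["finger_force"],s["force"],s["tcp_pos"])
f=get_image("side")
M=np.hstack([x["frame"][170:370,130:330] for x in(e,f)])[:,:,::-1]
cv2.imwrite("pics/g.png",cv2.resize(M,None,fx=2,fy=2))
E
```

```text
3.8167 0.014546218600998041 58.34174036979675 [ 0.34839791 -0.10683445  1.62252763] [0.5336423  0.24355437 0.09519585]
```

View pics/g.png

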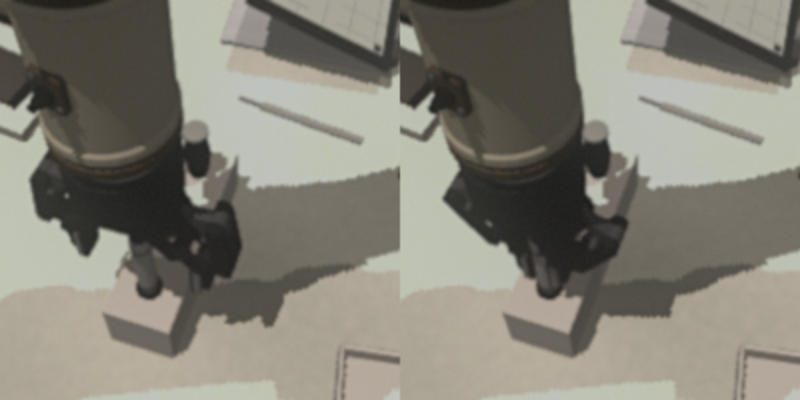

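The left frame shows the open fingers straddling the barrel. The right one shows them closed on it at gap 14.5 mm, with the driver still standing. Lift and carry.

```bash
cat >> h.py <<'E'
from scipy.spatial.transform import Rotation as Ro
n=np.array([-.355,-.049,.9336]); n/=np.linalg.norm(n)
def tilt():
    z=-n; x=np.array([-.13,.99,0]); x-=x@z*z; x/=np.linalg.norm(x)
    return Ro.from_matrix(np.c_[x,np.cross(z,x),z]).as_rotvec()
E
python3 - <<'E'
from h import *
from station import ctrl,fingers,get_image
ctrl.servo_line([.5335,.2435,.25],vel=.12)
s=ctrl.sense(); print(s["time"],s["finger_gap"],s["force"])
T=tilt(); ring=np.array([.5175,-.1312,.0755]); p=ring+n*.125
ctrl.servo_line(p+[0,0,.06],T,vel=.15)
ctrl.servo_line(p,T,vel=.1); ctrl.dwell(.3)
s=ctrl.sense(); print(s["time"],s["force"],s["tcp_pos"],p,ctrl.sense()["qpos"])
d={k:get_image(k) for k in("side","top")}; pickle.dump(d,open("d2.pkl","wb"))
tip=np.array(s["tcp_pos"])-n*.08
for k in d: print(k,"pred tip",proj(d[k],[tip]),"ring",proj(d[k],[ring]))
A=d["side"]["frame"][90:230,220:360]; B=d["top"]["frame"][130:270,235:375]
cv2.imwrite("pics/c.png",cv2.resize(np.hstack([A,B])[:,:,::-1],(800,400),interpolation=cv2.INTER_CUBIC))
E
```

```text
5.3083 0.014342071031821134 [-0.6067673   0.26511207 -1.66614502]
9.075 [-0.11367988  0.15231419 -0.95526364] [ 0.47346229 -0.13744418  0.19278046] [ 0.47312578 -0.13732489  0.19219796] [ 0.17332344  0.09888159  0.180376    2.26546953 -0.40889378  0.48469571
  0.81611239]
side pred tip [[299.06844787 150.45926518]] ring [[290.12575707 164.15154114]]
top pred tip [[309.42851916 212.55219962]] ring [[305.19224542 207.80466858]]
```

View pics/c.png

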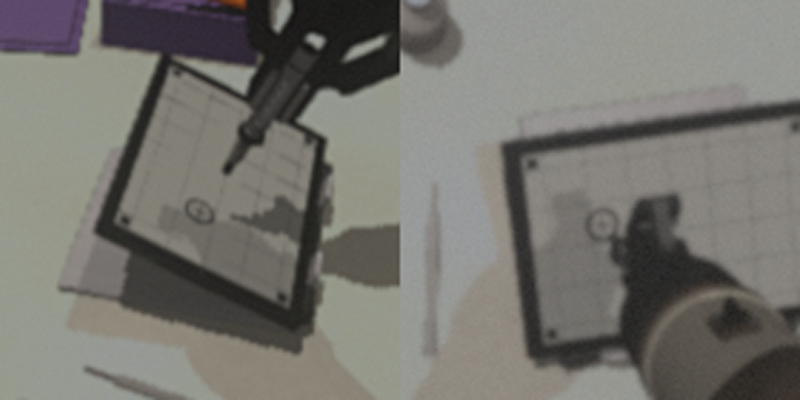

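The side view shows the nib tip at about full-res (299.5,150.3), against a prediction of (299.1,150.5), so the stylus is held straight and where expected. I lower it to about 6 mm above the glass and compare the tip with the ring.

```bash
python3 - <<'E'
from h import *
from station import ctrl,get_image
ring=np.array([.5175,-.1312,.0755]); p=ring+n*.087
ctrl.servo_line(p,vel=.08); ctrl.dwell(.3)
s=ctrl.sense(); print(s["time"],s["force"],s["force"]@n,np.array(s["tcp_pos"])-p)
d={k:get_image(k) for k in("side","top")}; pickle.dump(d,open("d3.pkl","wb"))
tip=np.array(s["tcp_pos"])-n*.08
for k in d: print(k,"tip",proj(d[k],[tip]),"ring",proj(d[k],[ring]))
A=d["side"]["frame"][130:190,260:320]; B=d["top"]["frame"][180:240,275:335]
cv2.imwrite("pics/e.png",cv2.resize(np.hstack([A,B])[:,:,::-1],(800,400),interpolation=cv2.INTER_CUBIC))
E
```

```text
10.1 [-0.54035152 -0.02839814 -1.32393422] -1.0427904634232175 [ 0.00019267 -0.00010987  0.00047563]
side tip [[291.43592215 161.92447097]] ring [[290.12575707 164.15154114]]
top tip [[305.89216173 208.42451937]] ring [[305.19224542 207.80466858]]
```

View pics/e.png

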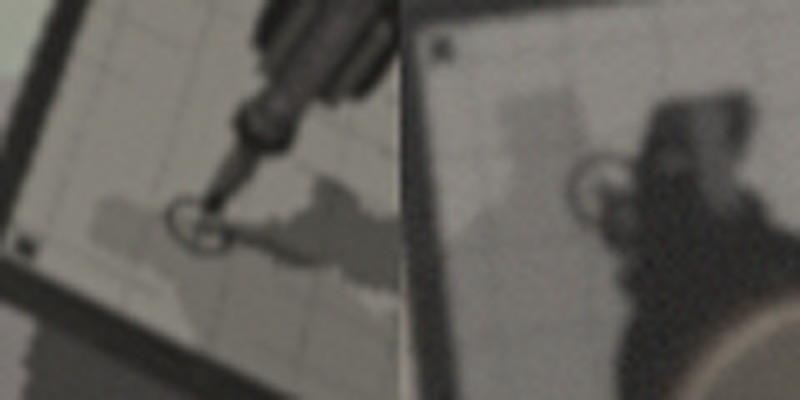

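In the side view the tip end is at about (291.5,161.3) and the ring centre at (289.65,163.4). The tip is about 1 mm short toward −x compared with the prediction. I correct that and feel for the glass in small steps.

```bash
python3 - <<'E'
from h import *
from station import ctrl,get_image
ring=np.array([.5185,-.1312,.0755]); 
F=lambda:np.mean([ctrl.sense()["force"]@n for _ in range(1)])
ctrl.servo_line(ring+n*.087,vel=.05); ctrl.dwell(.2); f0=F(); h=.087
while h>.076:
    h-=.001; ctrl.servo_line(ring+n*h,vel=.02); ctrl.dwell(.12)
    s=ctrl.sense(); f=s["force"]@n-f0; print(round(h,4),round(f,2),round((s["tcp_pos"]-ring)@n,4))
    if f>1.2: break
print(s["time"],s["force"],s["tcp_pos"],s["finger_gap"])
d={k:get_image(k) for k in("side","top")}; pickle.dump(d,open("d4.pkl","wb"))
A=d["side"]["frame"][140:180,270:310]; B=d["top"]["frame"][190:230,285:325]
cv2.imwrite("pics/f.png",cv2.resize(np.hstack([A,B])[:,:,::-1],(800,400),interpolation=cv2.INTER_CUBIC))
E
```

```text
0.086 0.1 0.086
0.085 0.92 0.085
0.084 -0.28 0.084
0.083 0.16 0.083
0.082 -0.48 0.082
0.081 0.48 0.081
0.08 0.77 0.08
0.079 2.03 0.079
13.5833 [-0.09413167  0.07446624  0.94260685] [ 0.49050209 -0.13508572  0.14929259] 0.01453140600442448
```

View pics/f.png

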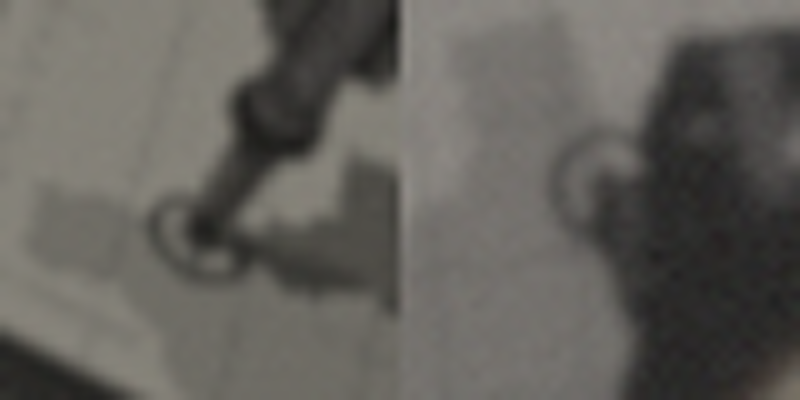

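The tip is at about (203,240) in the side crop and the ring's centre at about (200,238), so it sits on the cross. Next I press in with averaged force readings.

```bash
python3 - <<'E'
from h import *
from station import ctrl
ring=np.array([.5185,-.1312,.0755]); f0=-1.05
for h in(.079,.0775,.076):
    ctrl.servo_line(ring+n*h,vel=.02); ctrl.dwell(.2); L=[]
    for _ in range(25): ctrl.dwell(.03); L.append(ctrl.sense()["force"])
    L=np.array(L); s=ctrl.sense(); print(h,(L.mean(0)@n-f0).round(2),(L@n).std().round(2),L.mean(0).round(2),round((s["tcp_pos"]-ring)@n,4))
print(s["time"],s["finger_gap"],s["finger_force"])
E
```

```text
0.079 1.59 0.49 [-0.33 -0.12  0.44] 0.079
0.0775 1.97 0.41 [-0.28 -0.3   0.86] 0.0775
0.076 2.69 0.53 [-0.46 -0.11  1.58] 0.076
17.5333 0.014507291246240192 58.41225743293762
```

```bash
python3 - <<'E'
from h import *
from station import ctrl,get_image
d=get_image("side"); o=pickle.load(open("d0.pkl","rb"))["side"]["frame"]
f=d["frame"]; A=f[140:180,270:310]; B=f[215:335,170:290]
cv2.imwrite("pics/z.png",np.hstack([cv2.resize(x[:,:,::-1],(400,400),interpolation=cv2.INTER_CUBIC) for x in(A,B)]))
E
```

```text
(no output)
```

View pics/z.png

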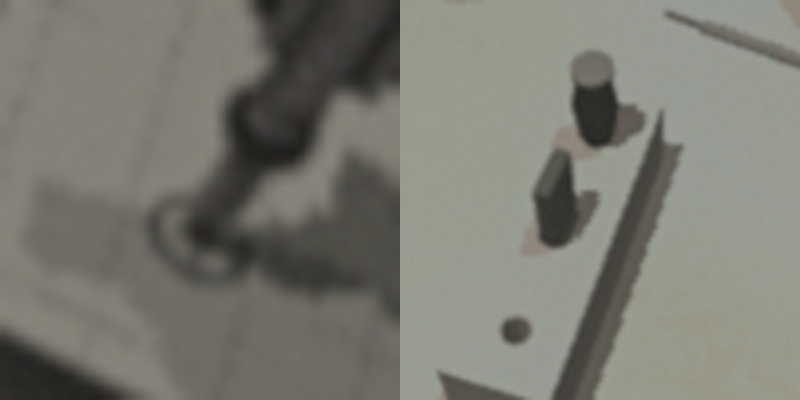

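The tip, at about (203,240) in the crop, rests at the ring's middle. The collar is closer to the glass, so the tip is pushed in, and the other rack tools are standing. I hand in.

```bash
python3 -c "
from station import job
print(job.sign_off())"
```

```text
the job is handed in; nothing more can be done
None
```

I handed the job in with the stylus held in the gripper and its rubber tip within about 1 mm of the ring's middle in the side camera, about square to the glass, pushed in about 5.5 mm (roughly 2.7 N by averaged force readings); the other rack tools were standing undisturbed in the last picture, and sign-off returned no verdict.

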